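# Seat a skewed well plate in its shaker nest and cover it

### The job

The 24-well plate has been put down crooked on the shaker and rides up on the frame of its nest. Work it square into the nest against the spring jaw, gently and without tipping it, until it sits fully down and flat; then gently set the loose white cover over it so that it sits fully down and level on the shaker's platform, let go, and leave everything else where it is.

Things in the scene. Friction and masses are not known exactly. Their poses are not given: they have to be found in the camera images.
- nest (a point): Seat of the plate nest on the bench shaker (fixed): centre of a seated plate's underside, on the pocket floor, about 90 mm above the bench. x points across the nest away from the shaker's control panel (robot side), y along it, z up. The floor is the top of an aluminium platform 140 (x) x 178 (y) mm; on it stands a rectangular frame 7 mm high, outside 114 x 152 mm, centred here.
- near_wall (a point): Top inner edge, middle, of the frame's near wall: 42.75 mm to -x of the nest point, 7 mm above the pocket floor; axes as the nest. The seated plate bears against this wall. Inner edge bevelled 1.5 mm at 45 degrees; wall 14 mm thick.
- end_wall (a point): Top inner edge, middle, of the frame's +y end wall: 65.9 mm to +y of the nest point, 7 mm above the floor; axes as the nest. The -y end wall mirrors it, so a centred plate has 2 mm play at each end. Inner edges of the end walls are bevelled 3 mm at 45 degrees; walls 10 mm thick.
- jaw_rest (a point): Middle of the top edge of the free spring jaw's face, at the far wall: 40.75 mm to +x of the nest point, 9 mm above the floor; jaw 70 mm long in y. It yields to +x: 2 N at rest, 1 N more per mm, until the plate meets the far wall (+44.75 mm) with 6 N. The plate's near edge passes down the near wall while held 1 to 2 mm beyond its seat; seated, the jaw pushes it to -x with 4 N.
- plate: Black plate with 24 pale wells: flat-topped block 85.5 (x) x 127.8 (y) x 20 (z) mm, 0.12 kg; origin centre of underside, z up. Too wide to grip: push it (slides at 1 N) and press it (slowly; 5 to 10 N will do, 80 N cracks it). It starts on the frame, 20 to 34 mm to -x of its seat in the nest's axes, up to 8 mm off in y, up to 0.15 rad askew, its +x side over or dipping into the pocket.
- cover: White open-bottomed box, outside 124 (x) x 162 (y) x 29 (z) mm, inside 118 x 156 x 24 mm, 0.3 kg (do not drop it); origin centre of its lower rim, z up. It starts on the bench left or right of the shaker. In place its rim stands on the platform around the outside of the frame (2 mm clearance each side), its origin at the nest point, either way round. It goes fully down only over a seated plate.
- handle (a point): Centre of the cover's black bar handle, 50 mm above its rim: bar 18 mm wide (cover x), 90 mm long (cover y), 14 mm high, on two posts 36 mm either side of the middle; 14 mm open space between the bar and the cover's top.
- tip_box: Bystander: grey box of pipette tips with clear lid, 88 x 125 x 76 mm, on the bench on the other side of the shaker from the cover; origin at the centre of its underside.
- flask: Bystander: small clear culture flask lying on the bench, about 100 x 48 x 26 mm; origin under the centre of its body.
- reagent: Bystander: amber bottle, 62 mm diameter, 125 mm high; origin at the centre of its underside.
- jar: Bystander: open glass jar, 72 mm diameter, 95 mm high; origin at the centre of its underside.
- dishes: Bystander: stack of three closed dishes, 60 mm diameter, 44 mm high; origin at the centre of its underside.

How it is judged (in metres and radians):
On the way:
1. the plate sits flat and square in the nest, before the cover is over it (z of plate in the frame of nest between -0.0015 and 0.0015 m and x of plate in the frame of nest between -0.0035 and 0.0035 m and y of plate in the frame of nest between -0.0035 and 0.0035 m and angle between plate's own z axis and vertical below 0.02 rad and angle between the x axis of plate and the x axis of nest, either way round below 0.03 rad and horizontal distance between cover and nest above 0.1 m), for 0.3 s.
At the end, for the whole second after the job is handed in: The plate lies on the floor of the nest (within 1.5 mm in height, 3.5 mm sideways each way, tilted less than 0.02 rad, square within 0.03 rad), the cover stands over it on the platform around the frame with the same tolerances, both at rest and released (z of plate in the frame of nest between -0.0015 and 0.0015 m and x of plate in the frame of nest between -0.0035 and 0.0035 m and y of plate in the frame of nest between -0.0035 and 0.0035 m and angle between each of plate, cover's own z axis and vertical below 0.02 rad and angle between the x axis of each of plate, cover and the x axis of nest, either way round below 0.03 rad and z of cover in the frame of nest between -0.0015 and 0.0015 m and x of cover in the frame of nest between -0.0035 and 0.0035 m and y of cover in the frame of nest between -0.0035 and 0.0035 m and linear speed of each of plate, cover below 0.01 m/s); the robot touches nothing.
It fails at once if the plate is tipped (more than 0.3 rad) (angle between plate's own z axis and vertical above 0.3 rad).
It fails at once if the plate is forced (more than 80 N from the robot) (contact force between plate and the arm above 80 N or contact force between plate and the fingers above 80 N).
It fails at once if the cover is dropped or banged down on the shaker (more than 60 N) (contact force between cover and shaker above 60 N).
It fails at once if a bystander is moved more than 30 mm (distance of any of flask, reagent, jar, dishes, tip_box from where it was at the start of the episode above 0.03 m).
It also fails if it takes over 72 s, if anything falls off the work surface, if the arm or the gripper's body presses on something with over 40 N, if the wrist force passes 120 N, or if a joint passes its speed limit or range.

### The arm

A 6-joint arm with a two-finger parallel gripper is mounted at the origin on the work surface. World frame = base frame: x ahead of the robot, y to its left, z up, the work surface at z = 0. Lengths are in mm, angles in rad, forces in N, time in s.
With the tool pointing down it reaches from about 350 to 775 mm from the base axis. Payload 7.3 kg.
Tool frame: the origin (TCP) lies on the centre line of the jaws, within the pads' length; the fingertips stand 14 mm ahead of it and the grasp point (between the pads) lies 5 mm behind it; z points along the fingers, y is the line along which they close (so a half turn about z gives the same grasp; the last joint's range is limited). The gripper opens to 92 mm and grips with 3 to 60 N. Pads are 19 mm wide; open, the fingers measure 130 mm over their backs; the gripper's body (75 mm by 190 mm) begins 47 mm behind the grasp point.
Start: joints at [1.119, 0.342, 1.524, -0, 1.275, -0.146], TCP at [158.039, 500.667, 240.741] pointing down, gripper open.
Joint ranges: [-2.53, 2.53], [-0.77, 2.02], [0.04, 2.7], [-1, 4.14], [0.28, 2.66], [-3.11, 3.11]. Speed limits (rad/s): [2.57, 2.57, 3.14, 3.14, 3.14, 3.14].

### API

Orientations are given as [roll, pitch, yaw] about the fixed x, y, z axes, in that order (R = Rz(yaw) Ry(pitch) Rx(roll)).
In Python, from plant import get_obs, capture, bot, spot_in, trace, pinpoint gives the robot as it stands.
- The arm moves only by the tool play_rows, never from a script. Its argument "rows" is a list of rows, each a list of 2 entries, a list of its own where there are three numbers: the shift along the world's x, y, z in units of 3 cm (1.0 is 3 cm), then the turn, a rotation vector about the world's x, y, z in units of 8 degrees (1.0 is 8 degrees). A call has 1 to 12 rows; each row shifts and turns the commanded pose from where the row before left it; what a row does not reach is not made up. A row lasts 1/8 s, in which the tool goes at most 62.5 mm and 10.7 degrees, less where a joint would pass 70% of its speed; a pose out of reach is approached as far as the arm can. A call with a number of a shift or a turn outside -1 to 1 is refused whole. A call with a gripper value outside its range is refused whole. "hand" is the opening, from -1 (shut) to 1 (fully open), set as the call begins (left out, the last holds). The fingers move at their own pace and stop on an object; the grip force is fixed at half the most. Time passes only in rows, so rows that do not move let the fingers close. It gives the time, the measured TCP pose, the force, the opening and the grip force at its end, in the units of the state.
- get_obs(): the state, without advancing time (a new reading comes with each control period).
- capture(name): name is "side" or "top"; returns a dict with "frame" (480x640x3 uint8, red, green, blue), "fov_y" (degrees; the focal length in pixels is half the picture's height over the tangent of half this angle, whatever the lens; pixels are square), "cx", "cy" (the principal point, pixels), "rvec" (rotation vector, rad) and "tvec" (3), from world to camera coordinates, as OpenCV has them. Camera axes: x right, y down, z forward; pixel columns grow to the right and rows downward; lengths in mm; the calibration is good to about 2 mm. A picture is of the moment at which its call begins. There is no depth.
- bot.close_job(): hands the job in; it is judged then, once.
Trained networks look in the newest picture that a camera, given by its name, has taken for a name from the list of things; names that differ only in an ending like _2 or _b are one class to them, and where a whole thing is asked for, a point or a joint stands for the part that bears it (a point fixed in the world has none). Each returns a list of dicts, best first, with "p" (0 to 1); they miss things now and then, are a little off and sometimes report something else, mostly with a low value. They report only what shows in the picture. A call takes as long as a camera call.
- spot_in(query, camera): "at" ([row, column] in pixels, amid what is visible of it).
- trace(query, camera): "mask" (480x640 bool, what is visible of it) and "at" ([row, column] in pixels, amid what is visible of it).
- pinpoint(query, camera): "at" ([row, column] in pixels: a listed point, or the origin of a listed thing).
The state is a dict: "time": time; "joint_positions": joint angles; "dq": joint speeds; "tau": joint torques, N m; "tool_pos": TCP position; "tcp_rot": TCP orientation; "contact_force": force on the tool from outside, world axes, zero at the start; "moment": the same for the moment, N m; "grip_width": finger opening in mm; "finger_force": force on a finger pad.
Only numpy, scipy, OpenCV 4.12 (cv2) and the standard library are available. Lean on these libraries where they do the work, as an engineer would, in place of code of your own. Each camera call takes 0.05 s, during which the arm holds its last target. There are 200 camera calls.

## Working session

There is one attempt and no reset: what is moved stays moved. The work goes in short steps, Python scripts to look and compute and a tool call to move; the robot and the scene stay as the last step left them, time stands still between calls to the robot, and variables do not carry over. Pictures are saved under pics/ and viewed, at most 10 in all, crops included, and the job is handed in when it is done.

Besides the shell and the picture viewer there is one more tool, called after "Request:" as name(argument=value, ...), one argument or row to a line, values as JSON. play_rows: Moves the arm, as the interface text tells. Shifts and turns lie within -1 to 1; 1 stands for 3 cm of shift or 8 degrees of turn. Its arguments: {"type":"object","properties":{"rows":{"type":"array"},"hand":{"type":"number"}},"required":["rows"]}

```bash
mkdir -p pics; cat > h.py <<'E'
import numpy as np,cv2
from plant import get_obs,capture,bot,spot_in,trace,pinpoint
def cam(n):
    c=capture(n);h=c["frame"].shape[0]
    f=h/2/np.tan(np.radians(c["fov_y"])/2)
    c["K"]=np.array([[f,0,c["cx"]],[0,f,c["cy"]],[0,0,1]]);c["R"]=cv2.Rodrigues(np.array(c["rvec"],float))[0];c["t"]=np.array(c["tvec"],float)
    return c
def atz(c,rc,z):
    d=c["R"].T@np.linalg.inv(c["K"])@[rc[1],rc[0],1];o=-c["R"].T@c["t"]
    return o+d*(z-o[2])/d[2]
def proj(c,P):
    q=(c["R"]@np.atleast_2d(P).T).T+c["t"];q=q@c["K"].T
    return q[:,:2]/q[:,2:]
def ray(c,rc):
    return -c["R"].T@c["t"], c["R"].T@np.linalg.inv(c["K"])@[rc[1],rc[0],1]
def tri(l):
    A=0;b=0
    for c,rc in l:
        o,d=ray(c,rc);d=d/np.linalg.norm(d);M=np.eye(3)-np.outer(d,d);A=A+M;b=b+M@o
    return np.linalg.solve(A,b)
E
python3 - <<'E'
from h import *
C={n:cam(n) for n in("top","side")}
for n,c in C.items():
    cv2.imwrite(f"pics/{n}0.png",c["frame"][:,:,::-1]);print(n,-c["R"].T@c["t"],c["K"][0,0])
for q in["nest","near_wall","end_wall","jaw_rest","plate","cover","handle","tip_box","flask","reagent","jar","dishes"]:
    r={n:(pinpoint(q,n) or [None])[0] for n in C}
    print(q,{n:(np.round(x["at"],1),round(x["p"],2)) for n,x in r.items() if x})
    if all(r.values()):print("  tri",tri([(C[n],r[n]["at"]) for n in C]).round(1))
E
```

```text
top [ 401.48842577   14.57034664 1103.1305331 ] 437.1692330882898
side [ 174.35938547 -589.26077326  829.31255177] 498.31808738375224
nest {'top': (array([247.7, 312.2]), 0.92), 'side': (array([230.4, 302.3]), 0.81)}
  tri [551.2  24.8 111.7]
near_wall {'side': (array([241.1, 283.8]), 0.83)}
end_wall {'top': (array([248.2, 279.8]), 0.86), 'side': (array([215.7, 286.4]), 0.59)}
  tri [555.2  99.9  91.4]
jaw_rest {'top': (array([233.2, 306. ]), 0.74), 'side': (array([223.4, 315.5]), 0.82)}
  tri [589.6  38.4  99.1]
plate {'top': (array([256.6, 307.5]), 0.93), 'side': (array([239.6, 284.4]), 0.62)}
  tri [525.6  39.1  89.7]
cover {'top': (array([300. , 192.2]), 0.59), 'side': (array([207.9, 197.3]), 0.95)}
  tri [435.4 324.4   5.5]
handle {'top': (array([301.9, 191.3]), 0.81), 'side': (array([195.9, 191.8]), 0.78)}
  tri [427.6 312.5  56.9]
tip_box {'top': (array([311.3, 449.5]), 0.9), 'side': (array([426.4, 345.4]), 0.67)}
  tri [ 411.6 -316.6    3.7]
flask {'top': (array([216.5, 446.5]), 0.65)}
reagent {'top': (array([198.3, 400.2]), 0.72), 'side': (array([304.1, 421. ]), 0.82)}
  tri [ 694.5 -200.1    6.6]
jar {'top': (array([222.7, 212.4]), 0.77), 'side': (array([189.3, 273.5]), 0.69)}
  tri [630.1 283.8   2.6]
dishes {'top': (array([194. , 256.3]), 0.68), 'side': (array([203.7, 326.5]), 0.57)}
  tri [712.8 172.2  -6.1]
```

```bash
python3 - <<'E'
import cv2
t=cv2.imread("pics/top0.png");s=cv2.imread("pics/side0.png")
cv2.imwrite("pics/t1.png",cv2.resize(t[180:340,220:420],None,fx=4,fy=3.75,interpolation=cv2.INTER_CUBIC)[:600,:800])
cv2.imwrite("pics/s1.png",cv2.resize(s[160:310,220:420],None,fx=4,fy=4,interpolation=cv2.INTER_CUBIC))
E
```

```text
(no output)
```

View pics/top0.png

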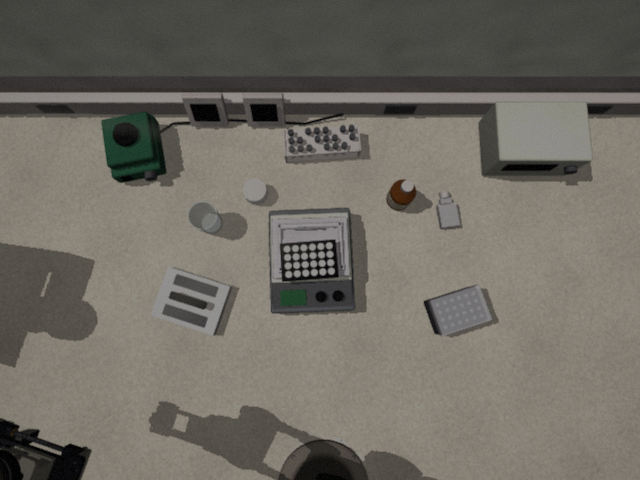

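View pics/t1.png

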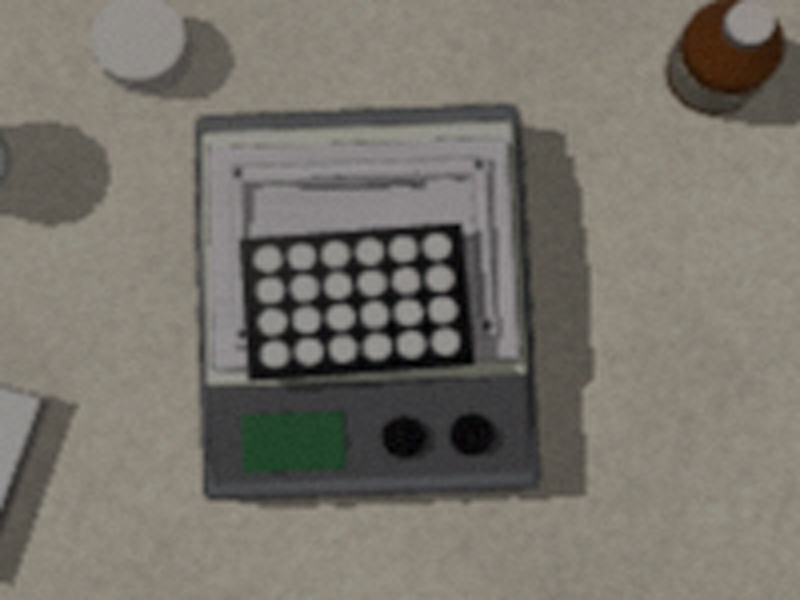

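View pics/s1.png

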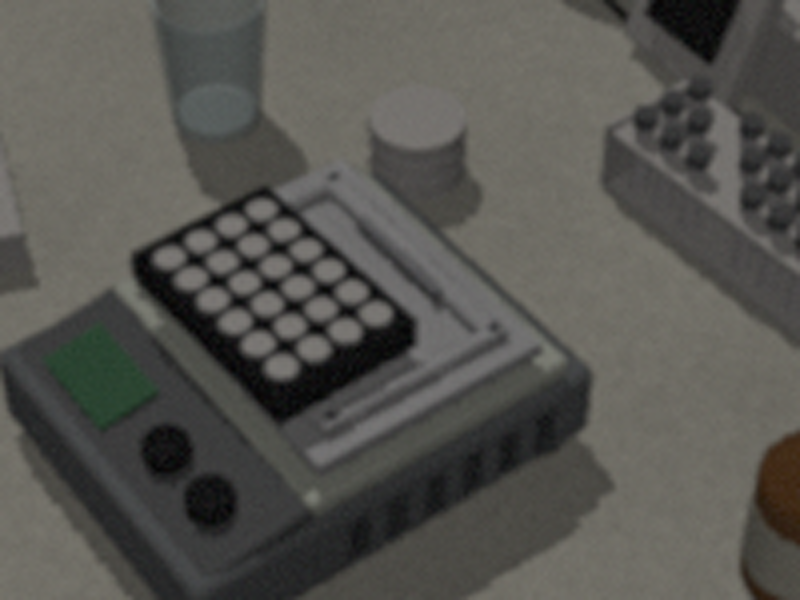

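```bash
cat >> h.py <<'E'
def dark(c,rc,w=3):
    g=cv2.cvtColor(c["frame"],cv2.COLOR_RGB2GRAY).astype(float);r,k=map(int,np.round(rc))
    p=g[r-w:r+w+1,k-w:k+w+1];d=np.clip(np.median(p)-12-p,0,None);yy,xx=np.mgrid[r-w:r+w+1,k-w:k+w+1]
    return np.array([(yy*d).sum(),(xx*d).sum()])/d.sum()
def platequad(c,n):
    m=trace("plate",n)[0]["mask"].astype(np.uint8)
    h=cv2.convexHull(cv2.findContours(m,0,2)[0][0] if 0 else max(cv2.findContours(m,cv2.RETR_EXTERNAL,cv2.CHAIN_APPROX_NONE)[0],key=cv2.contourArea))
    return m,h
E
python3 - <<'E'
from h import *
from scipy.optimize import least_squares
c=cam("top");s=cam("side")
T=[dark(c,(180+y/3.75,220+x/4)) for x,y in[(237,172),(478,163),(487,325),(242,333)]]
S=[dark(s,(160+y/4,220+x/4)) for x,y in[(335,176),(494,327),(332,415)]]
print(np.round(T,1).tolist(),np.round(S,1).tolist())
W=np.array([atz(c,p,97) for p in T]);print(W.round(1))
print([atz(s,p,97).round(1).tolist() for p in S])
print("tri",[tri([(c,T[i]),(s,S[i])]).round(1).tolist() for i in range(3)])
print("centre",W.mean(0),"yaw",np.arctan2(*(-(W[0]-W[1]+W[3]-W[2])[:2]*[1,-1])),)
for q,n in[("end_wall","top"),("jaw_rest","top"),("jaw_rest","side"),("near_wall","side")]:
    cc={"top":c,"side":s}[n];print(q,n,atz(cc,pinpoint(q,n)[0]["at"],97).round(1))
m,h=platequad(c,"top");r=cv2.minAreaRect(h);b=cv2.boxPoints(r)
P=np.array([atz(c,(p[1],p[0]),115) for p in b]);print("plate",P.round(1).tolist(),P.mean(0))
print("wells/hullarea",cv2.contourArea(h),r)
m,h=platequad(s,"side");print(cv2.approxPolyDP(h,2,True)[:,0].tolist())
m=trace("cover","top");h=max(cv2.findContours(m[0]["mask"].astype(np.uint8),0,2)[0],key=cv2.contourArea);b=cv2.boxPoints(cv2.minAreaRect(h))
P=np.array([atz(c,(p[1],p[0]),29) for p in b]);print("cover",P.round(1).tolist(),P.mean(0))
m=trace("handle","top");print(len(m))
print([ (np.round(x['at'],1),x['p']) for x in pinpoint("handle","top")+pinpoint("handle","side")])
E
```

```text
[[226.6, 279.7], [223.7, 340.1], [266.3, 341.0], [268.9, 282.2]] [[204.3, 302.6], [243.6, 344.0], [263.0, 302.4]]
[[602.  101.9  97. ]
 [609.  -39.8  97. ]
 [508.5 -41.   97. ]
 [502.3  94.7  97. ]]
[[605.0, 104.9, 97.0], [610.3, -41.9, 97.0], [511.6, -39.2, 97.0]]
tri [[601.9, 101.3, 101.1], [610.3, -40.4, 95.3], [509.1, -41.3, 100.2]]
centre [555.44817756  28.94106414  97.        ] yaw 0.047574985250575345
end_wall top [554.2  93.1  97. ]
jaw_rest top [583.9  35.5  97. ]
jaw_rest side [592.9  33.5  97. ]
near_wall side [ 383.2 -350.5   97. ]
plate [[558.3, 100.6, 115.0], [568.6, -28.6, 115.0], [481.5, -34.7, 115.0], [471.5, 92.6, 115.0]] [519.98923903  32.45617594 115.        ]
wells/hullarea 2123.0 ((309.0440673828125, 260.5735168457031), (38.118160247802734, 56.60200881958008), 85.60128784179688)
[[286, 206], [323, 240], [322, 247], [289, 264], [254, 229], [254, 223]]
cover [[395.7, 417.7, 29.0], [515.9, 386.4, 29.0], [464.7, 222.5, 29.0], [346.4, 256.4, 29.0]] [430.65299423 320.758839    29.        ]
1
[(array([305.6, 189. ]), 0.83), (array([197. , 192.8]), 0.7)]
```

```bash
python3 - <<'E'
from h import *
o=get_obs();print(o["time"],o["tool_pos"],o["tcp_rot"],o["contact_force"],o["grip_width"])
E
```

```text
1.9 [158.04312128 500.65257302 240.74282545] [3.14152695e+00 2.82751653e-06 2.83578489e+00] [ 0.17756068 -0.8838913  -0.32489336] 91.99181137712407
```

Request:
play_rows(
  rows=[
    [[0, 0, 0], [0, 0, 0]],
  ],
  hand=1,
)

```text
time: 2.02
tool_pos: [158.0, 500.6, 240.7]
tcp_rot: [3.142, -0.0, 2.836]
contact_force: [-0.8, -0.5, -0.6]
grip_width: 91.6
finger_force: 0.0
```

Request:
play_rows(
  rows=[
    [[0.6, -1, 0], [0, 0, 0.25]],
    [[0.6, -1, 0], [0, 0, 0.25]],
    [[0.6, -1, 0], [0, 0, 0.25]],
    [[0.6, -1, 0], [0, 0, 0.25]],
    [[0.6, -1, 0], [0, 0, 0.25]],
    [[0.6, -1, 0], [0, 0, 0.25]],
    [[0.6, -1, 0], [0, 0, 0.25]],
    [[0.6, -1, 0], [0, 0, 0.25]],
    [[0.6, -1, 0], [0, 0, 0.25]],
    [[0.6, -1, 0], [0, 0, 0.26]],
    [[0.6, -1, 0], [0, 0, 0]],
    [[0.6, -1, 0], [0, 0, 0]],
  ],
)

```text
time: 3.52
tool_pos: [374.6, 139.6, 240.9]
tcp_rot: [3.141, 0.001, -3.097]
contact_force: [0.2, 0.1, -0.4]
grip_width: 92.2
finger_force: 0.0
```

Request:
play_rows(
  rows=[
    [[0.75, -1, -0.5], [0, 0, 0]],
    [[0.75, -1, -0.5], [0, 0, 0]],
    [[0.75, -1, -0.5], [0, 0, 0]],
    [[0.74, -0.86, -0.5], [0, 0, 0]],
    [[0, 0, 0], [0, 0, 0]],
    [[0, 0, 0], [0, 0, 0]],
  ],
)

```text
time: 4.28
tool_pos: [463.4, 25.2, 180.8]
tcp_rot: [3.141, -0.0, -3.097]
contact_force: [0.0, 0.2, 1.6]
grip_width: 91.9
finger_force: 0.0
```

Request:
play_rows(
  rows=[
    [[0, 0, -0.6], [0, 0, 0]],
    [[0, 0, -0.5], [0, 0, 0]],
    [[0, 0, -0.4], [0, 0, 0]],
    [[0, 0, -0.2], [0, 0, 0]],
    [[0, 0, -0.2], [0, 0, 0]],
    [[0, 0, -0.2], [0, 0, 0]],
    [[0, 0, 0], [0, 0, 0]],
  ],
)

```text
time: 5.15
tool_pos: [463.6, 24.9, 117.4]
tcp_rot: [3.141, -0.001, -3.097]
contact_force: [-0.5, -0.1, -0.2]
grip_width: 92.0
finger_force: 0.0
```

```bash
python3 - <<'E'
from h import *
s=cam("side")["frame"][:,:,::-1]
cv2.imwrite("pics/s2.png",cv2.resize(s[140:290,200:400],None,fx=4,fy=4,interpolation=cv2.INTER_CUBIC))
E
```

```text
(no output)
```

View pics/s2.png

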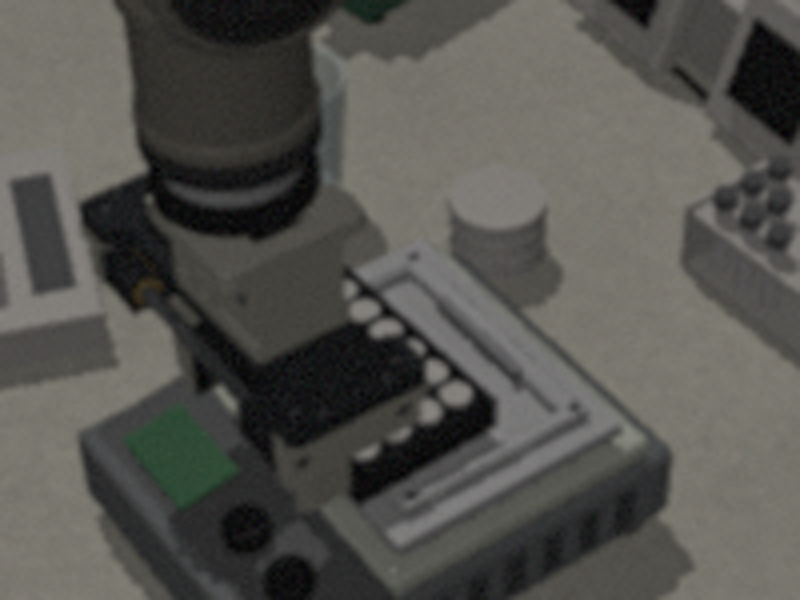

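Request:
play_rows(
  rows=[
    [[0.1, 0.0045, 0], [0, 0, 0]],
    [[0.1, 0.0045, 0], [0, 0, 0]],
    [[0.1, 0.0045, 0], [0, 0, 0]],
    [[0.1, 0.0045, 0], [0, 0, 0]],
    [[0.1, 0.0045, 0], [0, 0, 0]],
    [[0.1, 0.0045, 0], [0, 0, 0]],
    [[0, 0, 0], [0, 0, 0]],
  ],
)

```text
time: 6.08
tool_pos: [482.1, 25.7, 117.7]
tcp_rot: [3.141, 0.0, -3.097]
contact_force: [0.1, 0.2, 0.8]
grip_width: 91.3
finger_force: 0.0
```

```bash
cat >> h.py <<'E'
N=np.array([555.5,28.9]);YAW=.045
def plate(zt=112):
    """top-face far edge corners, nest axes, from the top view's well-free black mask"""
    c=cam("top");m=trace("plate","top")[0]["mask"].astype(np.uint8)
    pts=np.argwhere(m);w=np.array([atz(c,p,zt)[:2] for p in pts])-N
    w=w@np.array([[np.cos(YAW),-np.sin(YAW)],[np.sin(YAW),np.cos(YAW)]])
    far=[];
    b=np.round(w[:,1]/4)
    for k in np.unique(b):
        q=w[b==k];far.append((q[:,1].mean(),q[:,0].max()))
    far=np.array(far);s=np.abs(far[:,0]-np.median(far[:,0]))<50;p=np.polyfit(far[s,0],far[s,1],1)
    b=np.round(w[:,0]/4);hi=[];lo=[]
    for k in np.unique(b):
        q=w[b==k]
        if len(q)>5: hi.append(q[:,1].max());lo.append(q[:,1].min())
    return c,dict(far=p[1],skew=-p[0],ymax=np.median(hi),ymin=np.median(lo),ymid=(np.median(hi)+np.median(lo))/2)
E
python3 - <<'E'
from h import *
c,d=plate();print(d)
cv2.imwrite("pics/t2.png",cv2.resize(c["frame"][190:340,220:420,::-1],None,fx=4,fy=4,interpolation=cv2.INTER_CUBIC))
E
```

```text
Traceback (most recent call last):
  File "h.py", line 32, in plate
    c=cam("top");m=trace("plate","top")[0]["mask"].astype(np.uint8)
                   ~~~~~~~~~~~~~~~~~~~~^^^
IndexError: list index out of range
```

```bash
python3 - <<'E'
from h import *
c=cam("top")["frame"];s=cam("side")["frame"]
a=[cv2.resize(x,(400,450),interpolation=cv2.INTER_CUBIC) for x in(c[190:340,240:373],s[170:290,240:347])]
cv2.imwrite("pics/b2.png",np.hstack(a)[:,:,::-1])
E
```

```text
(no output)
```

View pics/b2.png

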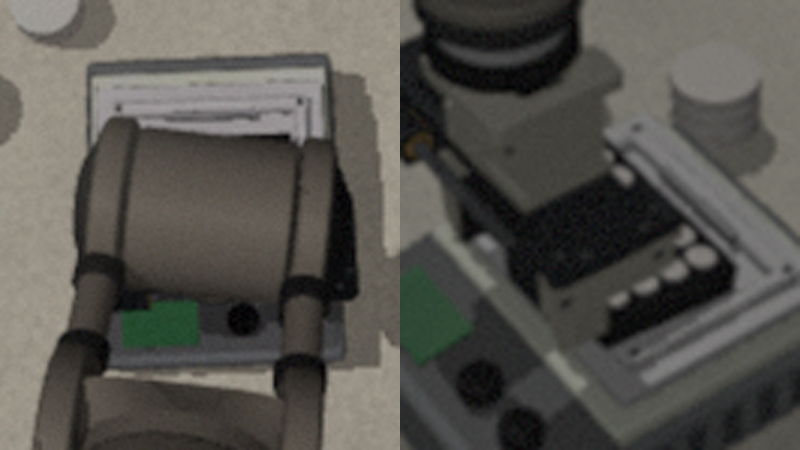

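Request:
play_rows(
  rows=[
    [[0.1, 0.0045, 0], [0, 0, 0]],
    [[0.1, 0.0045, 0], [0, 0, 0]],
    [[0.1, 0.0045, 0], [0, 0, 0]],
    [[0.1, 0.0045, 0], [0, 0, 0]],
  ],
)

```text
time: 6.78
tool_pos: [493.9, 26.2, 117.7]
tcp_rot: [3.141, -0.0, -3.097]
contact_force: [-0.0, -0.6, 0.1]
grip_width: 91.8
finger_force: 0.2
```

Request:
play_rows(
  rows=[
    [[-0.3, 0, 0], [0, 0, 0]],
    [[-0.3, 0, 0.5], [0, 0, 0]],
    [[-1, 0, 1], [0, 0, 0]],
    [[-1, 0.5, 1], [0, 0, 0]],
    [[-1, 1, 0.5], [0, 0, 0]],
    [[-0.5, 1, 0], [0, 0, 0]],
    [[-0.5, 1, 0], [0, 0, 0]],
    [[0, 1, 0], [0, 0, 0]],
    [[0, 0.5, 0], [0, 0, 0]],
    [[0, 0, 0], [0, 0, 0]],
  ],
  hand=-1,
)

```text
time: 8.02
tool_pos: [355.2, 176.7, 208.5]
tcp_rot: [3.141, 0.001, -3.095]
contact_force: [0.1, -0.3, -1.2]
grip_width: 0.8
finger_force: 0.0
```

```bash
python3 - <<'E'
from h import *
c,d=plate();print(d)
a=[cv2.resize(x,(400,450),interpolation=cv2.INTER_CUBIC) for x in(c["frame"][190:340,240:373],cam("side")["frame"][170:290,240:347])]
cv2.imwrite("pics/b3.png",np.hstack(a)[:,:,::-1])
E
```

```text
{'far': np.float64(33.986222504334805), 'skew': np.float64(0.0038855039903939147), 'ymax': np.float64(66.04962497916269), 'ymin': np.float64(-59.568427431968125), 'ymid': np.float64(3.2405987735972808)}
```

View pics/b3.png

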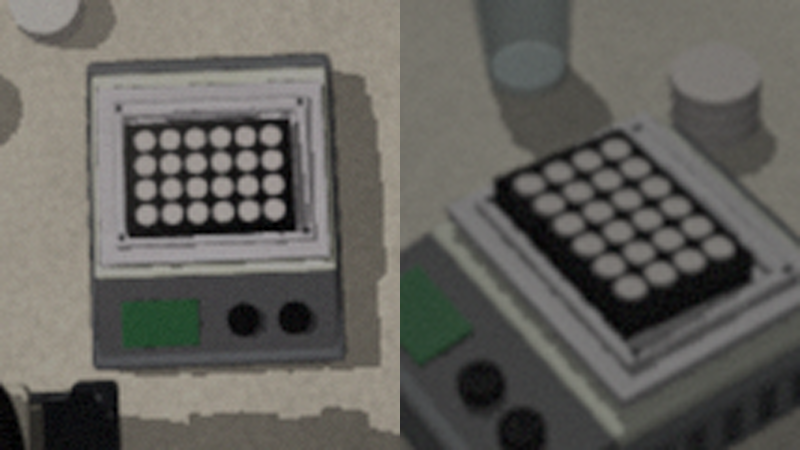

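```bash
python3 - <<'E'
from h import *
c,d=plate();print(d)
T=[dark(c,(190+y/3,240+x/3.008),2) for x,y in[(118,107),(300,100),(308,223),(121,237)]]
W=np.array([atz(c,p,97) for p in T]);print(np.round(T,1).tolist(),W.round(1).tolist(),W.mean(0))
print(((W[0]-W[1])[:2],(W[3]-W[2])[:2],(W[0]-W[3])[:2],(W[1]-W[2])[:2]))
E
```

```text
{'far': np.float64(33.03116887608941), 'skew': np.float64(-0.0003934908592661716), 'ymax': np.float64(65.05902512110082), 'ymin': np.float64(-59.01810499228906), 'ymid': np.float64(3.020460064405878)}
[[225.6, 278.8], [223.4, 339.7], [264.9, 340.8], [268.1, 280.8]] [[604.3, 104.1, 97.0], [609.8, -38.7, 97.0], [511.8, -40.7, 97.0], [504.2, 97.9, 97.0]] [557.53197033  30.63292381  97.        ]
(array([ -5.53126527, 142.81818303]), array([ -7.64335756, 138.58077869]), array([100.11896453,   6.23457198]), array([98.00687225,  1.99716764]))
```

Request:
play_rows(
  rows=[
    [[0.8, -1, 0], [0, 0, 0]],
    [[0.8, -1, 0], [0, 0, 0]],
    [[0.8, -1, 0], [0, 0, 0]],
    [[0.8, -1, 0], [0, 0, 0]],
    [[0.96, -1, -0.4], [0, 0, 0]],
    [[0, 0, -0.8], [0, 0, 0]],
    [[0, 0, -0.8], [0, 0, 0]],
    [[0, 0, -0.6], [0, 0, 0]],
    [[0, 0, -0.28], [0, 0, 0]],
    [[0, 0, 0], [0, 0, 0]],
  ],
  hand=1,
)

```text
time: 9.52
tool_pos: [480.4, 25.9, 121.2]
tcp_rot: [3.141, -0.001, -3.097]
contact_force: [-0.6, 0.3, 0.3]
grip_width: 91.2
finger_force: 0.0
```

Request:
play_rows(
  rows=[
    [[0.2, 0.009, 0], [0, 0, 0]],
    [[0.2, 0.009, 0], [0, 0, 0]],
    [[0.1, 0.0045, 0], [0, 0, 0]],
    [[0.1, 0.0045, 0], [0, 0, 0]],
    [[0.1, 0.0045, 0], [0, 0, 0]],
    [[0, 0, 0], [0, 0, 0]],
    [[0, 0, 0], [0, 0, 0]],
  ],
)

```text
time: 10.4
tool_pos: [501.2, 27.2, 121.2]
tcp_rot: [3.141, -0.001, -3.097]
contact_force: [-2.0, 0.4, 0.3]
grip_width: 91.7
finger_force: 1.2
```

Request:
play_rows(
  rows=[
    [[0.05, 0.002, 0], [0, 0, 0]],
    [[0.03, 0.002, 0], [0, 0, 0]],
    [[0, 0, 0], [0, 0, 0]],
    [[0, 0, 0], [0, 0, 0]],
  ],
)

```text
time: 10.9
tool_pos: [503.1, 27.3, 121.0]
tcp_rot: [3.141, -0.002, -3.097]
contact_force: [-4.5, -0.5, 0.7]
grip_width: 91.8
finger_force: 2.6
```

Request:
play_rows(
  rows=[
    [[0.05, 0.002, 0], [0, 0, 0]],
    [[0, 0, 0], [0, 0, 0]],
    [[0, 0, 0], [0, 0, 0]],
  ],
)

```text
time: 11.28
tool_pos: [504.3, 27.3, 120.8]
tcp_rot: [3.141, -0.003, -3.097]
contact_force: [-6.1, -0.7, -0.1]
grip_width: 91.9
finger_force: 3.0
```

Request:
play_rows(
  rows=[
    [[0.02, 0.001, -0.05], [0, 0, 0]],
    [[0, 0, -0.05], [0, 0, 0]],
    [[0, 0, -0.05], [0, 0, 0]],
    [[0, 0, -0.05], [0, 0, 0]],
    [[0, 0, 0], [0, 0, 0]],
    [[0, 0, 0], [0, 0, 0]],
  ],
)

```text
time: 12.02
tool_pos: [503.6, 27.4, 114.5]
tcp_rot: [3.141, -0.006, -3.097]
contact_force: [-9.5, -1.5, 1.2]
grip_width: 92.1
finger_force: 4.8
```

```bash
python3 - <<'E'
from h import *
s=cam("side")["frame"]
cv2.imwrite("pics/s4.png",cv2.resize(s[160:280,240:400],None,fx=5,fy=5,interpolation=cv2.INTER_CUBIC)[:,:,::-1])
E
```

```text
(no output)
```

View pics/s4.png

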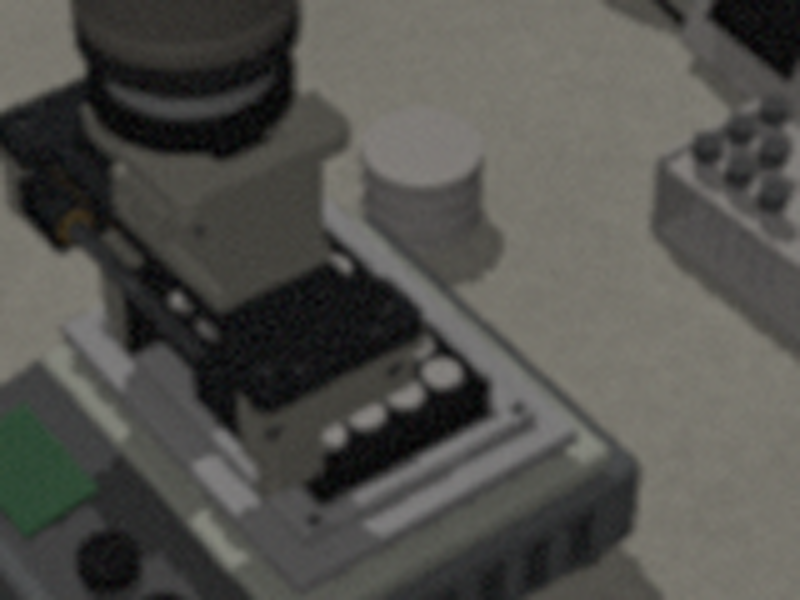

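Request:
play_rows(
  rows=[
    [[-0.25, -0.01, 0], [0, 0, 0]],
    [[-0.1, 0, 0.2], [0, 0, 0]],
    [[0, 0, 0.6], [0, 0, 0]],
    [[0, 0, 0.4], [0, 0, 0]],
    [[0.5, 0.05, 0], [0, 0, 0]],
    [[0.5, 0.05, 0], [0, 0, 0]],
    [[0, 0, 0], [0, 0, 0]],
  ],
  hand=-1,
)

```text
time: 12.95
tool_pos: [526.5, 30.1, 151.7]
tcp_rot: [-3.142, 0.002, -3.097]
contact_force: [0.4, 0.5, 0.3]
grip_width: 26.4
finger_force: 0.0
```

```bash
python3 - <<'E'
from h import *
print(get_obs()["tool_pos"],get_obs()["grip_width"])
s=cam("side")["frame"]
cv2.imwrite("pics/s5.png",cv2.resize(s[160:280,240:400],None,fx=5,fy=5,interpolation=cv2.INTER_CUBIC)[:,:,::-1])
E
```

```text
[526.53798703  30.10255968 151.74884855] 26.43135066458331
```

View pics/s5.png

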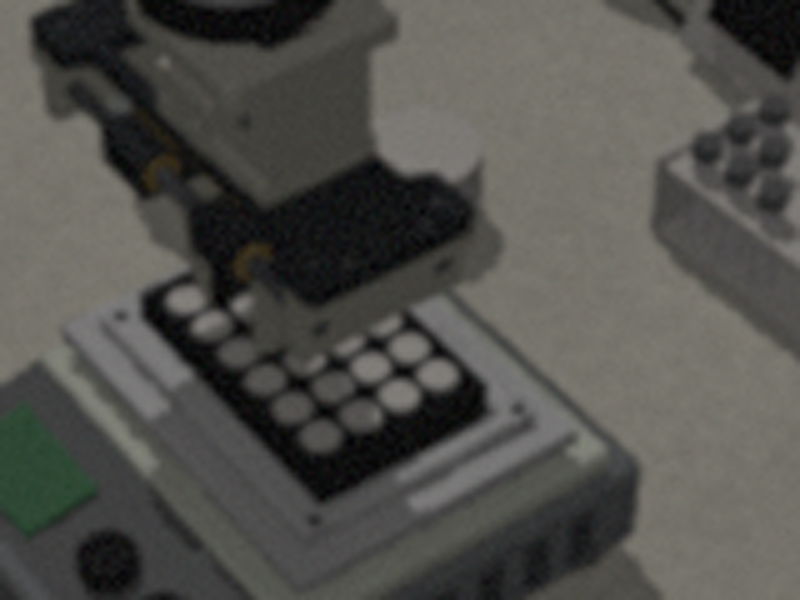

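Request:
play_rows(
  rows=[
    [[0, 0, -0.5], [0, 0, 0]],
    [[0, 0, -0.2], [0, 0, 0]],
    [[0, 0, -0.1], [0, 0, 0]],
    [[0, 0, -0.05], [0, 0, 0]],
    [[0, 0, -0.05], [0, 0, 0]],
    [[0, 0, 0], [0, 0, 0]],
  ],
)

```text
time: 13.75
tool_pos: [525.6, 30.1, 124.4]
tcp_rot: [3.142, 0.0, -3.097]
contact_force: [0.1, -0.0, -0.5]
grip_width: 0.4
finger_force: 0.0
```

Request:
play_rows(
  rows=[
    [[0, 0, -0.03], [0, 0, 0]],
    [[0, 0, -0.03], [0, 0, 0]],
    [[0, 0, 0], [0, 0, 0]],
  ],
)

```text
time: 14.12
tool_pos: [525.7, 30.1, 124.2]
tcp_rot: [-3.141, 0.001, -3.097]
contact_force: [-4.1, -0.2, 12.5]
grip_width: 0.1
finger_force: 6.3
```

Request:
play_rows(
  rows=[
    [[0, 0, -0.03], [0, 0, 0]],
    [[0, 0, -0.03], [0, 0, 0]],
    [[0, 0, 0], [0, 0, 0]],
  ],
)

```text
time: 14.5
tool_pos: [525.7, 30.1, 124.1]
tcp_rot: [-3.141, 0.003, -3.097]
contact_force: [-10.2, -0.2, 26.7]
grip_width: 0.3
finger_force: 13.2
```

Request:
play_rows(
  rows=[
    [[0, 0, 0.3], [0, 0, 0]],
    [[0.9, 0.045, 0], [0, 0, 0]],
    [[0.9, 0.045, 0], [0, 0, 0]],
    [[0, 0, 0], [0, 0, 0]],
    [[0, 0, -0.2], [0, 0, 0]],
    [[0, 0, -0.04], [0, 0, 0]],
    [[0, 0, -0.04], [0, 0, 0]],
    [[0, 0, 0], [0, 0, 0]],
  ],
)

```text
time: 15.5
tool_pos: [579.2, 32.8, 124.2]
tcp_rot: [-3.141, 0.002, -3.097]
contact_force: [-5.7, -0.3, 19.4]
grip_width: 0.7
finger_force: 9.9
```

Request:
play_rows(
  rows=[
    [[0, 0, 0.3], [0, 0, 0]],
    [[-0.4, -0.8, 0], [0, 0, 0]],
    [[-0.4, -0.8, 0], [0, 0, 0]],
    [[0, 0, 0], [0, 0, 0]],
    [[0, 0, -0.2], [0, 0, 0]],
    [[0, 0, -0.04], [0, 0, 0]],
    [[0, 0, -0.04], [0, 0, 0]],
    [[0, 0, 0], [0, 0, 0]],
  ],
)

```text
time: 16.5
tool_pos: [555.8, -14.9, 124.1]
tcp_rot: [-3.14, 0.001, -3.096]
contact_force: [-7.1, -1.2, 19.7]
grip_width: 0.3
finger_force: 10.1
```

Request:
play_rows(
  rows=[
    [[0, 0, 0.3], [0, 0, 0]],
    [[0, 0.8, 0], [0, 0, 0]],
    [[0, 0.8, 0], [0, 0, 0]],
    [[0, 0.8, 0], [0, 0, 0]],
    [[0, 0.8, 0], [0, 0, 0]],
    [[0, 0, 0], [0, 0, 0]],
    [[0, 0, -0.2], [0, 0, 0]],
    [[0, 0, -0.04], [0, 0, 0]],
    [[0, 0, -0.04], [0, 0, 0]],
    [[0, 0, 0], [0, 0, 0]],
  ],
)

```text
time: 17.75
tool_pos: [555.8, 80.6, 124.2]
tcp_rot: [3.141, 0.002, -3.098]
contact_force: [-5.0, 3.7, 15.2]
grip_width: 0.2
finger_force: 7.5
```

Request:
play_rows(
  rows=[
    [[0, 0, 0.5], [0, 0, 0]],
    [[-0.8, 0, 1], [0, 0, 0]],
    [[-1, 0, 1], [0, 0, 0]],
    [[-1, 0, 0.5], [0, 0, 0]],
    [[-1, 0.3, 0], [0, 0, 0]],
    [[-1, 0.3, 0], [0, 0, 0]],
    [[-0.5, 0, 0], [0, 0, 0]],
    [[0, 0, 0], [0, 0, 0]],
  ],
)

```text
time: 18.75
tool_pos: [396.6, 98.4, 212.9]
tcp_rot: [-3.141, 0.001, -3.097]
contact_force: [-0.2, -0.1, -0.7]
grip_width: 0.4
finger_force: 0.0
```

```bash
cat >> h.py <<'E'
from scipy.optimize import minimize
def box(x,y,z,yaw,sx,sy,h):
    R=np.array([[np.cos(yaw),-np.sin(yaw)],[np.sin(yaw),np.cos(yaw)]])
    p=np.array([(a*sx/2,b*sy/2) for a in(-1,1) for b in(-1,1)])@R.T+[x,y]
    return np.vstack([np.c_[p,np.full(4,z+k)] for k in(0,h)])
def hullm(c,V):
    m=np.zeros((480*1,640),np.uint8);h=cv2.convexHull((np.hstack([proj(c,v) for v in V]).reshape(-1,2)*16).round().astype(int).astype(np.int32))
    S=np.zeros((480,640),np.uint8);cv2.fillConvexPoly(S,h,255,cv2.LINE_AA,4);return S/255.
def fit(views,model,x0,step):
    """views: [(cam,mask)], model(x)->list of vertex sets (convex hull)"""
    f=lambda u:sum(np.abs(hullm(c,model(x0+u*step))-m).sum() for c,m in views)
    r=minimize(f,np.zeros(len(x0)),method="Nelder-Mead",options=dict(initial_simplex=np.vstack([np.zeros(len(x0)),np.eye(len(x0))]),xatol=.01,fatol=.05,maxiter=400))
    return x0+r.x*step,r.fun
def m_of(q,n):return trace(q,n)[0]["mask"].astype(float)
E
python3 - <<'E'
from h import *
o=get_obs();print(o["time"],o["tool_pos"],o["joint_positions"])
C={n:cam(n) for n in("top","side")}
for q in("cover","plate"):
    V={}
    for n in C:
        t=trace(q,n)
        if t:V[n]=(C[n],t[0]["mask"].astype(float));print(q,n,t[0]["p"],V[n][1].sum())
    if q=="cover":mod=lambda u:[box(u[0],u[1],0,u[2],124,162,29)];x0=np.array([430,321,-.3])
    else:mod=lambda u:[box(u[0],u[1],90.1,u[2],85.5,127.8,20)];x0=np.array([557,31,.045])
    for vs in [list(V)]+[[n] for n in V]:
        print(q,vs,fit([V[n] for n in vs],mod,x0,np.array([6,6,.05])))
c=C["top"];g=c["frame"]
T=[dark(c,(190+y/3,240+x/3.008),2) for x,y in[(118,107),(300,100),(308,223),(121,237)]]
W=np.array([atz(c,p,97) for p in T]);print(np.round(W,1).tolist(),W.mean(0))
# handle mask
t=trace("handle","top");print(len(t),[x["mask"].sum() for x in t])
t=[x["at"] for n in C for x in pinpoint("handle",n)[:1]];print(tri(list(zip(C.values(),t))))
cv2.imwrite("pics/cov.png",np.hstack([cv2.resize(C[n]["frame"][a:a+110,b:b+110],(400,400),interpolation=cv2.INTER_CUBIC) for n,a,b in(("top",250,135),("side",150,140))])[:,:,::-1])
E
```

```text
18.75 [396.56137168  98.37296469 212.87116308] [ 5.51783519e-02  1.56485954e-01  1.86113870e+00 -1.72386014e-04
  1.12313220e+00 -1.56003861e+00]
cover top 0.59 2400.0
cover side 0.56 1977.0
cover ['top', 'side'] (array([ 4.33498934e+02,  3.27521023e+02, -2.97717152e-01]), np.float64(2283.470588235294))
cover ['top'] (array([ 4.32452452e+02,  3.26452006e+02, -3.21368303e-01]), np.float64(1303.7254901960785))
cover ['side'] (array([ 4.36056894e+02,  3.28756736e+02, -2.97148649e-01]), np.float64(960.7176470588236))
plate top 0.9 2100.0
plate side 0.95 2254.0
plate ['top', 'side'] (array([5.56832525e+02, 3.39299311e+01, 2.78995976e-02]), np.float64(397.63529411764705))
plate ['top'] (array([5.54865353e+02, 3.08065141e+01, 2.46965147e-02]), np.float64(136.2))
plate ['side'] (array([5.59830561e+02, 3.57271397e+01, 2.64810250e-02]), np.float64(131.89803921568628))
[[604.2, 104.0, 97.0], [609.7, -38.8, 97.0], [510.1, -41.7, 97.0], [502.8, 99.9, 97.0]] [556.68859581  30.87171712  97.        ]
1 [np.int64(2323)]
[431.70755196 317.84779807  48.01873199]
```

View pics/cov.png

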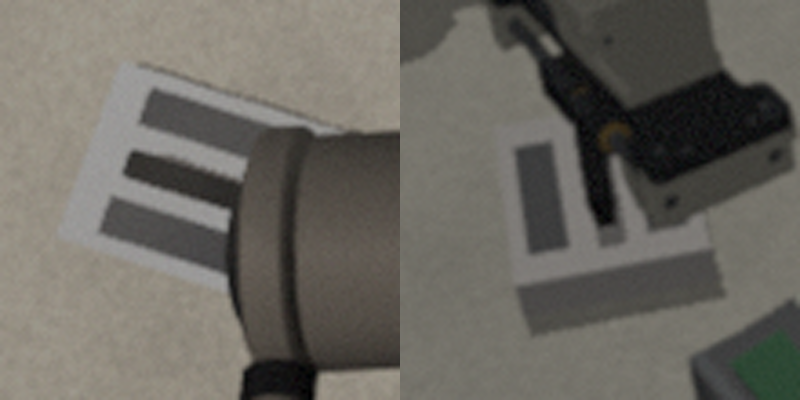

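Request:
play_rows(
  rows=[
    [[-0.2, -1, 0.5], [0, 0, 0]],
    [[-0.2, -1, 0.5], [0, 0, 0]],
    [[0, -1, 0.5], [0, 0, 0]],
    [[0, -1, 0], [0, 0, 0]],
    [[0, -1, 0], [0, 0, 0]],
    [[0, -1, 0], [0, 0, 0]],
    [[0, 0, 0], [0, 0, 0]],
  ],
  hand=1,
)

```text
time: 20.08
tool_pos: [384.6, -82.6, 257.4]
tcp_rot: [-3.142, -0.0, -3.1]
contact_force: [-0.1, 0.7, 0.0]
grip_width: 65.6
finger_force: 0.0
```

```bash
python3 - <<'E'
from h import *
from scipy.optimize import least_squares
o=get_obs();print(o["time"],o["tool_pos"])
C={n:cam(n) for n in("top","side")}
import pickle;pickle.dump(C,open("C.pkl","wb"))
V={}
for n in C:
    t=trace("cover",n)
    V[n]=(C[n],t[0]["mask"].astype(float));print(n,t[0]["p"],V[n][1].sum())
# cover body + handle bar: convex hull of body only is compared against filled hull of the mask minus handle is hard -> use both
def mod(u):return [box(u[0],u[1],0,u[2],124,162,29)]
for vs in (["top","side"],["top"],["side"]):print(vs,fit([V[n] for n in vs],mod,np.array([431,321,-.3]),np.array([6,6,.05])))
t=[x["at"] for n in C for x in pinpoint("handle",n)[:1]];print("handle",tri(list(zip(C.values(),t))), atz(C["top"],t[0],50))
# dark bar in the top view
c=C["top"];g=cv2.cvtColor(c["frame"],cv2.COLOR_RGB2GRAY);cv2.imwrite("pics/g.png",g)
er=cv2.erode(V["top"][1].astype(np.uint8),np.ones((5,5)))
for th in(50,60,70):
    b=((g<th)&(er>0)).astype(np.uint8);k,l,st,ce=cv2.connectedComponentsWithStats(b);i=1+np.argmax(st[1:,4]) if k>1 else 0
    r=cv2.minAreaRect(np.argwhere(l==i)[:,::-1].astype(np.float32)) if k>1 else None
    if r:
        p=cv2.boxPoints(r);w=[atz(c,(q[1],q[0]),57).round(1).tolist()[:2] for q in p];print(th,st[i,4],atz(c,(r[0][1],r[0][0]),57).round(1),w)
# wells
for n,c in C.items():
    m=cv2.erode(m_of("plate",n).astype(np.uint8),np.ones((3,3)));g=cv2.cvtColor(c["frame"],cv2.COLOR_RGB2GRAY)
    k,l,st,ce=cv2.connectedComponentsWithStats(((g>75)&(m>0)).astype(np.uint8))
    w=np.array([atz(c,(ce[i][1],ce[i][0]),110.1)[:2] for i in range(1,k) if 15<st[i,4]<120]);print(n,len(w))
    gx,gy=np.meshgrid(np.arange(4)-1.5,np.arange(6)-2.5);G=np.c_[gx.ravel(),gy.ravel()]
    def res(u):
        R=np.array([[np.cos(u[2]),-np.sin(u[2])],[np.sin(u[2]),np.cos(u[2])]]);P=G*u[3]@R.T+u[:2]
        return np.linalg.norm(w[:,None]-P[None],axis=2).min(1)
    r=least_squares(res,[556,31,.04,19.3]);print(n,r.x.round(3),np.sqrt(2*r.cost/len(w)))
E
```

```text
20.075 [384.62909285 -82.64484623 257.42878027]
top 0.68 3493.0
side 0.8 1964.0
['top', 'side'] (array([ 4.32690037e+02,  3.23685540e+02, -3.07615055e-01]), np.float64(1212.5764705882355))
['top'] (array([ 4.31938837e+02,  3.22866038e+02, -3.02237177e-01]), np.float64(202.63529411764705))
['side'] (array([ 4.34385354e+02,  3.27132556e+02, -3.15865250e-01]), np.float64(983.6666666666667))
handle [425.89854416 311.04014914  59.03340728] [427.68576277 313.03952202  50.        ]
50 66 [423.7 294.8  57. ] [[421.9, 313.2], [436.0, 309.1], [425.5, 276.5], [411.4, 280.7]]
60 252 [432.2 321.2  57. ] [[437.8, 366.3], [453.1, 362.3], [426.5, 276.3], [411.4, 280.5]]
70 261 [432.3 320.9  57. ] [[437.9, 366.4], [453.5, 362.3], [426.7, 275.5], [411.2, 279.8]]
top 7
top [5.55706e+02 3.14840e+01 1.70000e-02 1.90420e+01] 3.0871712941925202
side 0Traceback (most recent call last):
  File "<stdin>", line 31, in <module>
    return func(*args, **kwargs)
    vector_fun = VectorFunction(
        fun_wrapped,
    ...<6 lines>...
        workers=workers
    )
    self._update_fun()
    ~~~~~~~~~~~~~~~~^^
    self.f = self.fun_wrapped(xp_copy(self.x))
             ~~~~~~~~~~~~~~~~^^^^^^^^^^^^^^^^^
    return np.atleast_1d(self.fun(x))
                         ~~~~~~~~^^^
    return self.f(x, *self.args, **self.kwargs)
           ~~~~~~^^^^^^^^^^^^^^^^^^^^^^^^^^^^^^
  File "<stdin>", line 30, in res
ValueError: operands could not be broadcast together with shapes (0,1) (1,24,2)
```

```bash
python3 - <<'E'
from h import *
import pickle
from scipy.optimize import least_squares
C=pickle.load(open("C.pkl","rb"))
for n,c in C.items():
    # intensity template fit: 24 bright discs on plate top
    g=cv2.cvtColor(c["frame"],cv2.COLOR_RGB2GRAY).astype(float);g=cv2.GaussianBlur(g,(0,0),.7)
    gx,gy=np.meshgrid(np.arange(4)-1.5,np.arange(6)-2.5);G=np.c_[gx.ravel(),gy.ravel()]
    def S(u,z=110.1):
        R=np.array([[np.cos(u[2]),-np.sin(u[2])],[np.sin(u[2]),np.cos(u[2])]])
        a=np.arange(12)*np.pi/6;ring=np.c_[np.cos(a),np.sin(a)]
        def samp(P):
            q=proj(c,np.c_[P,np.full(len(P),z)]).astype(np.float32);return cv2.remap(g.astype(np.float32),q[:,0],q[:,1],cv2.INTER_LINEAR)[:,0]
        P=(G*u[3])@R.T+u[:2]
        ins=np.mean([samp(P+r*4) .mean() for r in ring])
        gap=np.concatenate([[(i-2+0)*1.0,(j-2.5)] for i in range(5) for j in range(6)]).reshape(-1,2)
        gap=np.vstack([gap,[(i-1.5,j-3) for i in range(4) for j in range(7)]])
        return samp(gap*u[3]@R.T+u[:2]).mean()-ins
    best=None
    for dx in(-6,-3,0,3,6):
      for dy in(-6,-3,0,3,6):
        x0=np.array([556+dx,32+dy,.035,19.3]);st=np.array([2,2,.02,.3])
        r=minimize(lambda u:S(x0+u*st),np.zeros(4),method="Nelder-Mead")
        if best is None or r.fun<best[0]:best=(r.fun,x0+r.x*st)
    print(n,best)
    # platform rectangle edges: maximise gradient along frame outline, free yaw
for n,c in [("top",C["top"])]:
    g=cv2.cvtColor(c["frame"],cv2.COLOR_RGB2GRAY).astype(np.float32);T=[dark(c,(190+y/3,240+x/3.008),2) for x,y in[(118,107),(300,100),(308,223),(121,237)]]
    H=[];
    for w in(2,3):
        T=np.array([dark(c,t,w) for t in T]);W=np.array([atz(c,p,97)[:2] for p in T])
        f=lambda u:(np.array([(u[3],u[4]),(u[3],-u[4]),(-u[3],-u[4]),(-u[3],u[4])])@np.array([[np.cos(u[2]),np.sin(u[2])],[-np.sin(u[2]),np.cos(u[2])]])+u[:2]-W).ravel()
        r=least_squares(f,[556,31,.04,50,70]);print(r.x.round(3),r.fun.round(1))
E
```

```text
top (np.float64(-73.07746887207031), array([5.55055173e+02, 3.33672689e+01, 4.84278263e-02, 1.96873610e+01]))
side (np.float64(-29.935577392578125), array([5.58999875e+02, 3.49995938e+01, 3.50034375e-02, 1.93000516e+01]))
[5.56178e+02 3.07440e+01 3.90000e-02 5.05930e+01 7.10440e+01] [ 0.2  0.1 -0.2  0.3 -0.1 -0.3  0.1 -0.1]
[5.55555e+02 2.97210e+01 4.80000e-02 4.91560e+01 6.97430e+01] [ 0.8  1.  -1.   2.4 -1.4 -2.5  1.6 -0.9]
```

Request:
play_rows(
  rows=[
    [[0.113, 0.963, 0], [0, 0, -0.978]],
    [[0.113, 0.963, 0], [0, 0, -0.978]],
    [[0.113, 0.963, 0], [0, 0, -0.978]],
    [[0.113, 0.963, 0], [0, 0, -0.978]],
    [[0.113, 0.963, 0], [0, 0, -0.978]],
    [[0.113, 0.963, 0], [0, 0, -0.978]],
    [[0.113, 0.963, 0], [0, 0, -0.978]],
    [[0.113, 0.963, 0], [0, 0, -0.978]],
    [[0.113, 0.963, 0], [0, 0, -0.978]],
    [[0.113, 0.963, 0], [0, 0, -0.978]],
    [[0.113, 0.963, 0], [0, 0, -0.978]],
    [[0.113, 0.963, 0], [0, 0, -0.978]],
  ],
  hand=1,
)

```text
time: 21.98
tool_pos: [425.0, 266.8, 257.5]
tcp_rot: [3.142, 0.0, 1.544]
contact_force: [1.3, 0.4, 0.5]
grip_width: 91.9
finger_force: 0.0
```

Request:
play_rows(
  rows=[
    [[0.113, 0.963, -0.5], [0, 0, -0.978]],
    [[0.113, 0.963, -1], [0, 0, -0.978]],
    [[0, 0, -1], [0, 0, 0]],
    [[0, 0, -0.5], [0, 0, 0]],
    [[0, 0, 0], [0, 0, 0]],
    [[0, 0, 0], [0, 0, 0]],
    [[0, 0, 0], [0, 0, 0]],
  ],
)

```text
time: 22.85
tool_pos: [432.6, 323.3, 168.8]
tcp_rot: [3.14, -0.002, 1.274]
contact_force: [0.1, -0.1, 0.3]
grip_width: 91.3
finger_force: 0.0
```

Request:
play_rows(
  rows=[
    [[0, -0.03, -1], [0, 0, 0]],
    [[0, 0, -1], [0, 0, 0]],
    [[0, 0, -0.8], [0, 0, 0]],
    [[0, 0, -0.6], [0, 0, 0]],
    [[0, 0, -0.4], [0, 0, 0]],
    [[0, 0, -0.2], [0, 0, 0]],
    [[0, 0, 0], [0, 0, 0]],
  ],
)

```text
time: 23.72
tool_pos: [432.2, 322.4, 47.7]
tcp_rot: [3.141, -0.0, 1.274]
contact_force: [0.1, -0.3, 1.3]
grip_width: 91.7
finger_force: 0.0
```

Request:
play_rows(
  rows=[
    [[0, 0, 0], [0, 0, 0]],
    [[0, 0, 0], [0, 0, 0]],
    [[0, 0, 0], [0, 0, 0]],
    [[0, 0, 0], [0, 0, 0]],
    [[0, 0, 0], [0, 0, 0]],
    [[0, 0, 0], [0, 0, 0]],
    [[0, 0, 0], [0, 0, 0]],
  ],
  hand=-1,
)

```text
time: 24.6
tool_pos: [432.0, 322.3, 47.5]
tcp_rot: [3.142, 0.0, 1.274]
contact_force: [0.5, 0.4, -0.1]
grip_width: 26.5
finger_force: 0.0
```

Request:
play_rows(
  rows=[
    [[0, 0, 0], [0, 0, 0]],
    [[0, 0, 0], [0, 0, 0]],
    [[0, 0, 0], [0, 0, 0]],
  ],
)

```text
time: 24.98
tool_pos: [431.9, 322.3, 47.5]
tcp_rot: [-3.142, 0.0, 1.274]
contact_force: [-0.6, 0.5, 0.5]
grip_width: 17.8
finger_force: 30.0
```

Request:
play_rows(
  rows=[
    [[0, 0, 0.3], [0, 0, 0]],
    [[0, 0, 0.6], [0, 0, 0]],
    [[0, 0, 1], [0, 0, 0]],
    [[0, 0, 1], [0, 0, 0]],
    [[0, 0, 1], [0, 0, 0]],
    [[0, 0, 1], [0, 0, 0]],
    [[0, 0, 0.6], [0, 0, 0]],
    [[0, 0, 0], [0, 0, 0]],
    [[0, 0, 0], [0, 0, 0]],
  ],
)

```text
time: 26.1
tool_pos: [431.4, 322.0, 211.7]
tcp_rot: [-3.141, 0.001, 1.275]
contact_force: [0.5, 0.4, -2.7]
grip_width: 17.6
finger_force: 30.0
```

Request:
play_rows(
  rows=[
    [[0.4153, -0.9707, 0], [0, 0, 0.242]],
    [[0.4153, -0.9707, 0], [0, 0, 0.242]],
    [[0.4153, -0.9707, 0], [0, 0, 0.242]],
    [[0.4153, -0.9707, 0], [0, 0, 0.242]],
    [[0.4153, -0.9707, 0], [0, 0, 0.242]],
    [[0.4153, -0.9707, 0], [0, 0, 0.242]],
    [[0.4153, -0.9707, 0], [0, 0, 0.242]],
    [[0.4153, -0.9707, 0], [0, 0, 0.242]],
    [[0.4153, -0.9707, 0], [0, 0, 0.242]],
    [[0.4153, -0.9707, 0], [0, 0, 0.242]],
    [[0, 0, 0], [0, 0, 0]],
    [[0, 0, 0], [0, 0, 0]],
  ],
)

```text
time: 27.6
tool_pos: [555.9, 31.5, 211.5]
tcp_rot: [-3.139, -0.001, 1.612]
contact_force: [0.1, 0.1, -2.4]
grip_width: 17.4
finger_force: 30.0
```

Request:
play_rows(
  rows=[
    [[0, 0, -0.5], [0, 0, 0]],
    [[0, 0, -0.5], [0, 0, 0]],
    [[0, 0, -0.4], [0, 0, 0]],
    [[0, 0, -0.2], [0, 0, 0]],
    [[0, 0, -0.2], [0, 0, 0]],
    [[0, 0, 0], [0, 0, 0]],
  ],
)

```text
time: 28.35
tool_pos: [556.5, 31.1, 158.3]
tcp_rot: [-3.141, -0.0, 1.612]
contact_force: [0.3, -0.1, -3.2]
grip_width: 17.5
finger_force: 30.0
```

```bash
python3 - <<'E'
from h import *
o=get_obs();print(o["time"],o["tool_pos"],o["tcp_rot"],o["contact_force"])
z=o["tool_pos"][2]-47.5
C={n:cam(n) for n in("top","side")}
for n in C:
    t=trace("cover",n)
    if not t:print(n,"none");continue
    m=t[0]["mask"];print(n,t[0]["p"],m.sum())
    # visible-only: penalise mask outside hull strongly, hull edge tightness by hull of mask
    h=cv2.convexHull(np.argwhere(m)[:,::-1].astype(np.int32));M=np.zeros((480,640),np.uint8);cv2.fillConvexPoly(M,h,1)
    print(fit([(C[n],M.astype(float))],lambda u:[box(u[0],u[1],z,u[2],124,162,29)],np.array([556,31,.041]),np.array([4,4,.03])))
a=[cv2.resize(x,(400,450),interpolation=cv2.INTER_CUBIC) for x in(C["top"]["frame"][190:340,240:373],C["side"]["frame"][150:290,230:354])]
cv2.imwrite("pics/last.png",np.hstack(a)[:,:,::-1])
E
```

```text
28.35 [556.50319758  31.10255524 158.26595238] [-3.14124749e+00 -4.30052088e-05  1.61232053e+00] [ 0.32848079 -0.05294067 -3.21225044]
top 0.63 712
(array([5.56216049e+02, 3.20967078e+01, 4.38549383e-02]), np.float64(2214.325490196078))
side 0.88 3331
(array([5.60003703e+02, 3.36898974e+01, 3.40300505e-02]), np.float64(467.59999999999997))
```

Request:
play_rows(
  rows=[
    [[0, 0, -0.1], [0, 0, 0]],
    [[0, 0, -0.1], [0, 0, 0]],
    [[0, 0, -0.1], [0, 0, 0]],
    [[0, 0, -0.05], [0, 0, 0]],
    [[0, 0, -0.05], [0, 0, 0]],
    [[0, 0, -0.05], [0, 0, 0]],
    [[0, 0, 0], [0, 0, 0]],
  ],
)

```text
time: 29.42
tool_pos: [556.5, 31.1, 144.9]
tcp_rot: [-3.141, 0.0, 1.612]
contact_force: [1.0, 0.5, -3.2]
grip_width: 17.9
finger_force: 30.0
```

Request:
play_rows(
  rows=[
    [[0, 0, -0.05], [0, 0, 0]],
    [[0, 0, 0], [0, 0, 0]],
    [[0, 0, 0], [0, 0, 0]],
  ],
)

```text
time: 29.8
tool_pos: [556.6, 31.1, 143.6]
tcp_rot: [3.142, 0.0, 1.612]
contact_force: [-0.3, 0.5, -3.7]
grip_width: 17.7
finger_force: 30.0
```

Request:
play_rows(
  rows=[
    [[0, 0, -0.03], [0, 0, 0]],
    [[0, 0, 0], [0, 0, 0]],
    [[0, 0, 0], [0, 0, 0]],
  ],
)

```text
time: 30.18
tool_pos: [556.6, 31.1, 142.6]
tcp_rot: [3.142, -0.0, 1.612]
contact_force: [0.3, -0.4, -2.9]
grip_width: 17.6
finger_force: 30.0
```

Request:
play_rows(
  rows=[
    [[0, 0, -0.04], [0, 0, 0]],
    [[0, 0, -0.04], [0, 0, 0]],
    [[0, 0, -0.04], [0, 0, 0]],
    [[0, 0, 0], [0, 0, 0]],
    [[0, 0, 0], [0, 0, 0]],
  ],
)

```text
time: 30.8
tool_pos: [556.6, 31.1, 139.1]
tcp_rot: [3.141, 0.0, 1.612]
contact_force: [-0.2, 0.4, -2.7]
grip_width: 17.6
finger_force: 30.0
```

Request:
play_rows(
  rows=[
    [[0, 0, -0.03], [0, 0, 0]],
    [[0, 0, -0.02], [0, 0, 0]],
    [[0, 0, 0], [0, 0, 0]],
    [[0, 0, 0], [0, 0, 0]],
  ],
)

```text
time: 31.3
tool_pos: [556.6, 31.1, 137.5]
tcp_rot: [3.142, -0.0, 1.612]
contact_force: [0.6, -0.4, -2.6]
grip_width: 17.5
finger_force: 30.0
```

Request:
play_rows(
  rows=[
    [[0, 0, -0.02], [0, 0, 0]],
    [[0, 0, 0], [0, 0, 0]],
    [[0, 0, 0], [0, 0, 0]],
  ],
)

```text
time: 31.68
tool_pos: [556.6, 31.1, 137.5]
tcp_rot: [3.141, 0.0, 1.612]
contact_force: [-3.9, -0.1, 5.2]
grip_width: 17.4
finger_force: 30.0
```

Request:
play_rows(
  rows=[
    [[0, 0, -0.02], [0, 0, 0]],
    [[0, 0, 0], [0, 0, 0]],
    [[0, 0, 0], [0, 0, 0]],
  ],
)

```text
time: 32.05
tool_pos: [556.6, 31.1, 137.5]
tcp_rot: [3.141, 0.0, 1.613]
contact_force: [-4.7, 0.4, 10.6]
grip_width: 18.0
finger_force: 30.0
```

Request:
play_rows(
  rows=[
    [[0, 0, 0.03], [0, 0, 0]],
    [[0, 0, 0], [0, 0, 0]],
  ],
)

```text
time: 32.3
tool_pos: [556.6, 31.1, 137.5]
tcp_rot: [3.141, 0.0, 1.612]
contact_force: [-2.5, -0.3, 4.7]
grip_width: 17.7
finger_force: 30.0
```

Request:
play_rows(
  rows=[
    [[0, 0, 0], [0, 0, 0]],
    [[0, 0, 0], [0, 0, 0]],
    [[0, 0, 0], [0, 0, 0]],
    [[0, 0, 0], [0, 0, 0]],
    [[0, 0, 0], [0, 0, 0]],
    [[0, 0, 0], [0, 0, 0]],
  ],
  hand=0.5,
)

```text
time: 33.05
tool_pos: [556.6, 31.1, 137.2]
tcp_rot: [3.142, 0.0, 1.612]
contact_force: [0.5, 0.6, 0.4]
grip_width: 67.9
finger_force: 0.0
```

Request:
play_rows(
  rows=[
    [[0, 0, 0.3], [0, 0, 0]],
    [[0, 0, 0.5], [0, 0, 0]],
    [[0, 0, 1], [0, 0, 0]],
    [[0, 0, 1], [0, 0, 0]],
    [[-0.5, 0, 1], [0, 0, 0]],
    [[-1, -0.5, 0.5], [0, 0, 0]],
    [[-1, -1, 0], [0, 0, 0]],
    [[-1, -1, 0], [0, 0, 0]],
    [[-1, -1, 0], [0, 0, 0]],
    [[-1, -1, 0], [0, 0, 0]],
    [[0, -0.5, 0], [0, 0, 0]],
    [[0, 0, 0], [0, 0, 0]],
  ],
)

```text
time: 34.55
tool_pos: [392.3, -119.7, 267.1]
tcp_rot: [3.14, 0.001, 1.611]
contact_force: [0.1, -0.2, 0.4]
grip_width: 68.8
finger_force: 0.0
```

```bash
python3 - <<'E'
from h import *
o=get_obs();print(o["time"],o["tool_pos"],o["contact_force"])
C={n:cam(n) for n in("top","side")}
for n in C:
    t=trace("cover",n)
    if not t:print(n,"none");continue
    print(n,t[0]["p"],t[0]["mask"].sum(),fit([(C[n],t[0]["mask"].astype(float))],lambda u:[box(u[0],u[1],90.1,u[2],124,162,29)],np.array([556,31,.041]),np.array([4,4,.03])))
a=[cv2.resize(x,(400,450),interpolation=cv2.INTER_CUBIC) for x in(C["top"]["frame"][190:340,240:373],C["side"]["frame"][150:290,230:354])]
cv2.imwrite("pics/end.png",np.hstack(a)[:,:,::-1])
E
```

```text
34.55 [ 392.31267242 -119.66242715  267.1110204 ] [ 0.06592445 -0.18042264  0.36027905]
top 0.56 3927 (array([5.55648397e+02, 3.24811841e+01, 3.83950497e-02]), np.float64(167.5686274509804))
side 0.9 2369 (array([5.60221103e+02, 3.38890727e+01, 2.86406829e-02]), np.float64(2080.1686274509802))
```

View pics/end.png

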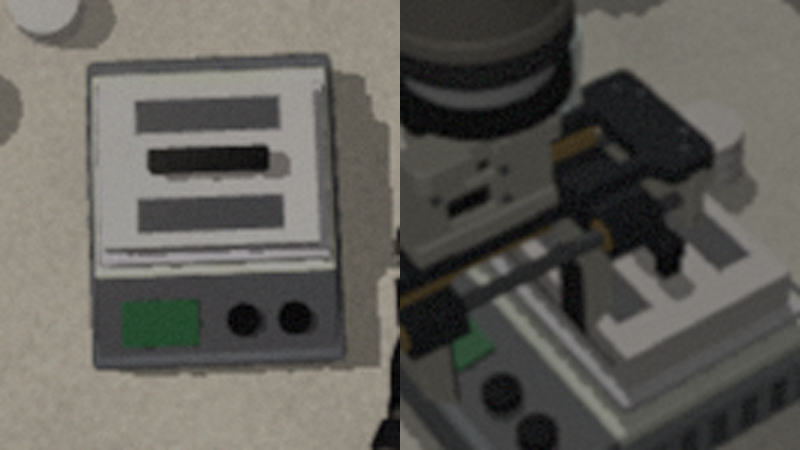

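The top view (left) shows the cover sitting square on the platform with its bar at about (208,160). It lines up with the shaker, and the arm is clear of it.

```bash
python3 -c "
from plant import bot
print(bot.close_job())"
```

```text
the job is handed in; nothing more can be done
None
```

The plate is seated flat and square in the nest, the cover is fully down over it and released, and the job was handed in after about 35 s; it returned no verdict.

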